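Hold the scrap bin open and ease its lid shut

TASK

Press the pedal of the little white scrap bin down with the fingertips until its green lid stands fully open, and hold it down for four seconds, long enough for me to tip the eggshells in. Then ease the pedal up so that the lid comes down gently and does not slam, and take the hand away with the lid shut. Work the lid by the pedal only, do not lift or shove the bin, and leave the clay bowl, fork, empanada mould and rolling pin where they lie.

Things in the scene. Friction and masses are not known exactly. Their poses are not given: they have to be found in the camera images.
- bin: Free-standing 3-litre round pedal bin, 1.15 kg: white shell 166 mm across on a black base ring, 213 mm high with the lid shut. Origin on its upright axis at the table, z up; the pedal sticks out along the bin's own -x, the lid hinge and black hinge housing are on its +x side (100 mm from the axis). It stands loose and can slide or tip if shoved.
- pedal_pad (a point): Middle of the top of the pedal's rubber tread: 135 mm from the bin's axis along the bin's -x (50 mm clear of the shell), 40 mm above the table when up. Tread 46 mm long (away from the bin), 60 mm wide, 9 mm thick. Pressed fully down it rests on the table and this point has sunk about 27 mm, nearly straight. A hand leaning 10 to 20 degrees back, away from the bin, has room.
- pedal (a joint): Pedal lever angle in rad, pivoted across the bin on its axis 30 mm above the table: 0 = up (lid shut), about 0.20 = fully down on the table. It takes about 2 to 8 N on the tread; the lid's weight, which varies, and a light spring bring the pedal back up behind the finger.
- lid (a joint): Lid angle in rad about the level hinge at the bin's +x side, 188 mm up: 0 = shut, about 1.15 = fully open, pedal on the table. A push rod ties it to the pedal: lid = 5.8 x pedal, so 1 mm of tread travel is about 0.043 rad (raising the finger at 20 mm/s lowers the lid at 0.9 rad/s). No soft-close: let go, it falls and slams at 3 rad/s or more.
- lid_cover: The domed green lid, 173 mm across and 25 mm high. Origin on the hinge line; at lid angle 0 its axes are the bin's and its middle lies 92 mm along -x. Not to be touched.
- clay_bowl: Clay bowl of broken eggshells, 122 mm across, 52 mm high, standing to the left or right of the pedal. Origin: centre of its underside. Not to be disturbed.
- empanada_mould: White plastic empanada mould lying open flat: disc 132 mm across, 15 mm high, a tab at either end of its x axis (178 mm over the tabs), on the other side of the pedal from the bowl. Origin: centre of its underside. Not to be disturbed.
- fork: Stainless steel fork 199 mm long lying flat along its own x, 7 mm high, on the table before the pedal. Origin: on the table near its middle. Not to be disturbed.
- rolling_pin: Wooden rolling pin lying behind the bin: barrel 45 mm thick, 220 mm long, 384 mm over the handles. Origin at its centre, 22.5 mm above the table, long way along its own x. Not to be disturbed.

How it is judged (in metres and radians):
On the way:
1. the pedal is pressed and the lid is held fully open (lid angle above 0.95 rad) for three seconds without a break (value of joint lid above 0.95 rad), for 3 s.
At the end, for the whole second after the job is handed in: The lid is shut (lid angle under 0.05 rad) and the pedal is up (under 0.01 rad); the bin stands upright and still within 20 mm of where it stood, and the bowl, mould, fork and rolling pin lie within 20 mm of where they lay (value of joint lid below 0.05 rad and value of joint pedal below 0.01 rad and distance of each of bin, clay_bowl, empanada_mould, fork, rolling_pin from where it was at the start of the episode below 0.02 m and angle between bin's own z axis and vertical below 0.03 rad and linear speed of bin below 0.01 m/s); the robot touches nothing.
It fails at once if the lid slams: it falls towards shut (below 0.6 rad) at over 2.5 rad/s (value of joint lid below 0.6 rad and velocity of joint lid below -2.5 rad/s).
It fails at once if the lid itself is touched by the hand or arm (contact force between any of the fingers, the arm and lid_cover above 0.5 N).
It fails at once if the bin is shoved more than 20 mm, tipped or lifted (distance of bin from where it was at the start of the episode above 0.02 m or angle between bin's own z axis and vertical above 0.1 rad or height (world z) of bin above 0.01 m).
It fails at once if the bowl, mould, fork or rolling pin is moved more than 20 mm or lifted (distance of any of clay_bowl, empanada_mould, fork, rolling_pin from where it was at the start of the episode above 0.02 m).
It also fails if it takes over 54 s, if anything falls off the work surface, if the arm or the gripper's body presses on something with over 40 N, if the wrist force passes 120 N, or if a joint passes its speed limit or range.

ROBOT

A 6-joint arm with a two-finger parallel gripper is mounted at the origin on the work surface. World frame = base frame: x ahead of the robot, y to its left, z up, the work surface at z = 0. Lengths are in mm, angles in rad, forces in N, time in s.
With the tool pointing down it reaches from about 325 to 775 mm from the base axis. Payload 5.5 kg.
Tool frame: the origin (TCP) lies at the very end of the fingers, on their centre line; the grasp point (between the pads) lies arm.grip_point_offset behind it (arm.grip_point_offset is the distance from the TCP to the grasp point, in mm); z points along the fingers, y is the line along which they close (so a half turn about z gives the same grasp; the last joint's range is limited). The gripper opens to 88 mm and grips with 3 to 60 N. Pads are 20 mm wide; open, the fingers measure 115 mm over their backs; the gripper's body (75 mm by 178 mm) begins 61 mm behind the grasp point.
Start: joints at [1.142, 0.091, 1.231, -0, 1.82, -0.057], TCP at [217.981, 559.018, 222.631] pointing down, gripper open.
Joint ranges: [-2.87, 2.87], [-0.86, 2.18], [0.17, 2.46], [-1.51, 4.65], [0.06, 2.69], [-2.65, 2.65]. Speed limits (rad/s): [2.57, 2.57, 3.01, 3.14, 3.14, 3.14].

INTERFACE

Orientations are given as a rotation vector (axis times angle).
In Python, from rig import arm gives the robot as it stands.
- The arm moves only by the shell command python3 -m pendant 'ROWS' [OPENING] [FORCE]. ROWS is JSON, a list of rows, each an object of numbers: "dx", "dy", "dz": the shift along the tool's x, y, z in cm; "roll": the turn about the tool's z in degrees. In form: [{"dx": .., "dy": .., "dz": .., "roll": ..}, ...]. A call has 1 to 20 rows; each row is the pose to reach, as a shift and turn from the pose commanded when the call began, along the tool's axes at that moment; what a row does not reach only later rows make up. A row lasts 1/12 s, in which the tool goes at most 41.7 mm and 7.16 degrees, less where a joint would pass 70% of its speed; a pose out of reach is approached as far as the arm can. A call with a gripper value outside its range is refused whole. OPENING is the closure, from 0 (fully open) to 1 (shut), set as the call begins (- or left out, the last holds). The fingers move at their own pace and stop on an object; FORCE is the grip in N (left out, the last holds). Time passes only in rows, so rows that repeat a pose let the fingers close. It gives the time, the measured TCP pose, the force, the opening and the grip force at its end, in the units of the state.
- arm.state(): the state, without advancing time (a new reading comes with each control period).
- arm.get_image(name): name is "side" or "top" or "wrist"; returns a dict with "color" (384x512x3 uint8, red, green, blue), "intrinsics" (3x3 intrinsics, pixels), "D" ([k1, k2, p1, p2, k3] as OpenCV has them; the pictures are not rectified), "world_to_cam" (4x4, takes a point from world to camera coordinates). Camera axes: x right, y down, z forward; pixel columns grow to the right and rows downward; lengths in mm; the calibration is good to about 2 mm. A picture is of the moment at which its call begins. There is no depth.
- arm.finish_job(): hands the job in; it is judged then, once.
The state is a dict: "clock": time; "q": joint angles; "qvel": joint speeds; "joint_torque": joint torques, N m; "tcp_pos": TCP position; "tcp_rot": TCP orientation; "contact_force": force on the tool from outside, world axes, zero at the start; "torque": the same for the moment, N m; "finger_gap": finger opening in mm; "gripper_force": force on a finger pad.
Only numpy, scipy, OpenCV 4.12 (cv2) and the standard library are available. Lean on these libraries where they do the work, as an engineer would, in place of code of your own. Each camera call takes 0.05 s, during which the arm holds its last target. There are 200 camera calls.

## Working session

There is one attempt and no reset: what is moved stays moved. The work goes in short steps, Python scripts to look and compute and a shell command to move; the robot and the scene stay as the last step left them, time stands still between calls to the robot, and variables do not carry over. Pictures are saved under pics/ and viewed, at most 10 in all, crops included, and the job is handed in when it is done.

```bash
mkdir -p pics
python3 - <<'E'
from rig import arm
import cv2,numpy as np
s=arm.state();print(s['clock'],s['tcp_pos'],s['tcp_rot'],s['finger_gap'],arm.grip_point_offset)
for n in ("side","top"):
    i=arm.get_image(n);cv2.imwrite(f"pics/{n}0.png",i["color"][:,:,::-1])
    np.savez(f"{n}0.npz",**{k:np.array(i[k]) for k in i})
    c=-i["world_to_cam"][:3,:3].T@i["world_to_cam"][:3,3];print(n,c.round(),i["intrinsics"][0,0])
E
```

```text
0.0 [217.85542795 558.7381128  221.53074964] [-5.80573234e-01 -3.08700173e+00  2.91634793e-03] 87.85119063024314 18.700000000000003
side [516. 447. 792.] 350.6825352843691
top [ 472.   21. 1081.] 405.1809452715568
```

View pics/top0.png

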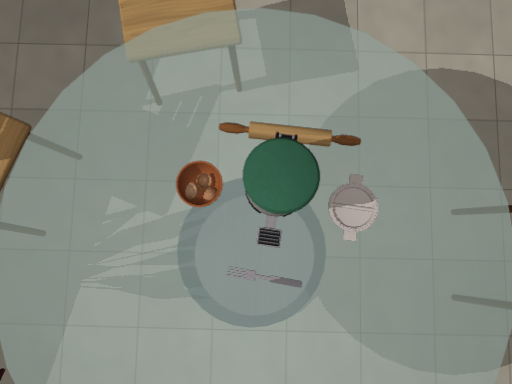

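View pics/side0.png

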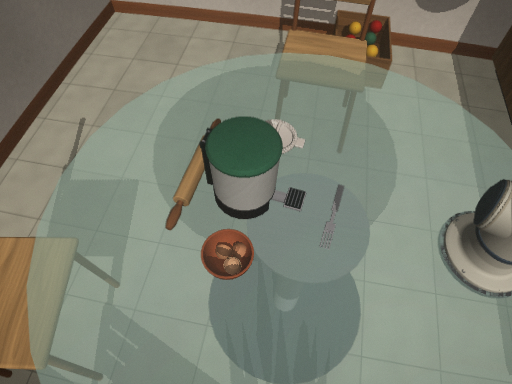

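The top view shows the pedal tread at about (269,237), the lid centred at (281,176), the bowl at (200,184), the mould at (353,207) and the fork running (228,272) to (300,283). In the side view the tread is at (294,199).

```bash
cat > h.py <<'E'
import cv2,numpy as np
def ray(i,px):
    p=cv2.undistortPoints(np.array([[px]],float),i["intrinsics"],i["D"])[0,0]
    R=i["world_to_cam"][:3,:3];t=i["world_to_cam"][:3,3]
    return -R.T@t, R.T@np.array([*p,1])
def onz(i,px,z):
    c,d=ray(i,px);return c+d*(z-c[2])/d[2]
def tri(i,p,j,q):
    a,d=ray(i,p);b,e=ray(j,q);s=np.linalg.lstsq(np.c_[d,-e],b-a,rcond=None)[0]
    u,v=a+s[0]*d,b+s[1]*e;return (u+v)/2,np.linalg.norm(u-v)
def blob(img,mask,x0,y0,x1,y1):
    m=np.zeros_like(mask);m[y0:y1,x0:x1]=mask[y0:y1,x0:x1]
    n,l,s,c=cv2.connectedComponentsWithStats(m.astype(np.uint8));k=1+np.argmax(s[1:,4]);return c[k],s[k],(l==k)
E
python3 - <<'E'
from h import *
T=dict(np.load("top0.npz"));S=dict(np.load("side0.npz"))
def dark(i): return cv2.morphologyEx((i["color"].max(2)<75).astype(np.uint8),cv2.MORPH_CLOSE,np.ones((5,5)))
def quad(i,b):
    c,s,m=blob(i,dark(i),*b);r=cv2.minAreaRect(np.argwhere(m)[:,::-1].astype(np.float32));return c,s,cv2.boxPoints(r)
ct,st,qt=quad(T,(250,225,290,250));cs,ss,qs=quad(S,(283,183,312,214))
print(ct,st,cs,ss)
print("tri",tri(T,ct,S,cs));print("z40",onz(T,ct,40),onz(S,cs,40))
print("corners T",[onz(T,p,40).round()[:2] for p in qt]);print("corners S",[onz(S,p,40).round()[:2] for p in qs])
def green(i):
    h=cv2.cvtColor(i["color"],cv2.COLOR_RGB2HSV);return (h[...,0]>60)&(h[...,0]<95)&(h[...,1]>150)&(h[...,2]<140)
for n,i in(("T",T),("S",S)):
    c,s,m=blob(i,green(i),195 if n=="S" else 235,100,325,220);print(n,c,s,onz(i,c,200))
for nm,p,z in(("bowl",(200,184),52),("mould",(353,207),15),("fork a",(228,272),4),("fork b",(301,283),4),("mtab",(350,238),10),("mtab2",(356,177),10)):print(nm,onz(T,p,z).round())
E
```

```text
[268.97798742 236.79874214] [258 228  22  18 318] [294.38983051 197.9559322 ] [284 188  21  21 295]
tri (array([494.28405151, -34.25079939,  39.38668131]), np.float64(0.9052186449425014))
z40 [493.82025497 -34.18031999  40.        ] [494.75170618 -33.90262787  40.        ]
corners T [array([478.,  -6.]), array([517., -11.]), array([510., -63.]), array([471., -58.])]
corners S [array([520., -11.]), array([515., -65.]), array([471., -59.]), array([477.,  -5.])]Traceback (most recent call last):
  File "<stdin>", line 13, in <module>
  File "h.py", line 13, in blob
    n,l,s,c=cv2.connectedComponentsWithStats(m.astype(np.uint8));k=1+np.argmax(s[1:,4]);return c[k],s[k],(l==k)
                                                                     ~~~~~~~~~^^^^^^^^^
    return _wrapfunc(a, 'argmax', axis=axis, out=out, **kwds)
    return bound(*args, **kwds)
ValueError: attempt to get argmax of an empty sequence
```

Run:
```python
from h import *
from rig import arm
from scipy.spatial.transform import Rotation as Ro
T=dict(np.load("top0.npz"))
for nm,p,z in(("lid",(281,176),200),("bowl",(200,184),52),("mould",(353,207),15),("fork a",(228,272),4),("fork b",(301,283),4)):print(nm,onz(T,p,z).round())
s=arm.state();R=Ro.from_rotvec(s['tcp_rot']).as_matrix();print(R.round(3))
L=onz(T,(281,176),200);pad=np.array([494.3,-34.2]);u=L[:2]-pad;print(np.linalg.norm(u),np.degrees(np.arctan2(u[1],u[0])))
print(R.T@(np.array([484.4,-32.9,222])-s['tcp_pos'])/10)
```

```text
lid [624. -50. 200.]
bowl [624. 146.  52.]
mould [ 578. -256.   15.]
fork a [400.  70.   4.]
fork b [ 376. -122.    4.]
[[-0.932  0.363 -0.001]
 [ 0.363  0.932 -0.002]
 [ 0.    -0.002 -1.   ]]
131.11673489208897 -6.87930127450811
[-4.63290205e+01 -4.54428152e+01  3.37576693e-02]
```

```bash
python3 -m pendant '[{"dx":-1,"dy":-1,"dz":0,"roll":-2},{"dx":-4,"dy":-4,"dz":0,"roll":-4},{"dx":-7,"dy":-7,"dz":0,"roll":-6},{"dx":-10,"dy":-10,"dz":0,"roll":-8},{"dx":-13,"dy":-13,"dz":0,"roll":-10},{"dx":-16,"dy":-16,"dz":0,"roll":-12},{"dx":-19,"dy":-19,"dz":0,"roll":-14},{"dx":-22,"dy":-22,"dz":0,"roll":-14},{"dx":-25,"dy":-25,"dz":0,"roll":-14},{"dx":-28,"dy":-28,"dz":0,"roll":-14},{"dx":-31,"dy":-31,"dz":0,"roll":-14},{"dx":-34,"dy":-34,"dz":0,"roll":-14},{"dx":-37,"dy":-37,"dz":0,"roll":-14},{"dx":-40,"dy":-40,"dz":0,"roll":-14},{"dx":-43,"dy":-42.5,"dz":0,"roll":-14},{"dx":-45,"dy":-44.5,"dz":0,"roll":-14},{"dx":-46.3,"dy":-45.4,"dz":0,"roll":-14},{"dx":-46.3,"dy":-45.4,"dz":0,"roll":-14},{"dx":-46.3,"dy":-45.4,"dz":0,"roll":-14},{"dx":-46.3,"dy":-45.4,"dz":0,"roll":-14}]' 1 20
python3 - <<'E'
from rig import arm
import cv2,numpy as np
from h import *
from scipy.spatial.transform import Rotation as Ro
s=arm.state();R=Ro.from_rotvec(s['tcp_rot']).as_matrix();print(s['clock'],s['tcp_pos'],s['finger_gap'],s['contact_force']);print(R.round(3))
T=dict(np.load("top0.npz"));print("lid front",onz(T,(276,213),190),"T tread inner", onz(T,(271,228),40))
for n in ("side","wrist"):
    i=arm.get_image(n);np.savez(n+"1.npz",**{k:np.array(i[k]) for k in i})
    cv2.imwrite(f"pics/{n}1.png",i["color"][:,:,::-1])
E
```

```text
clock: 1.77
tcp_pos: [484.0, -31.4, 222.4]
tcp_rot: [-0.199, -3.135, -0.001]
contact_force: [0.3, 0.1, -0.2]
finger_gap: 0.6
gripper_force: 0.0
1.7667 [484.03329126 -31.40622749 222.41613722] 0.620408994960293 [ 0.28663755  0.0517693  -0.21902804]
[[-0.992  0.127 -0.001]
 [ 0.127  0.992  0.001]
 [ 0.001  0.    -1.   ]]
lid front [543.28472202 -40.7764159  190.        ] T tread inner [516.38408987 -38.9849999   40.        ]
```

View pics/side1.png

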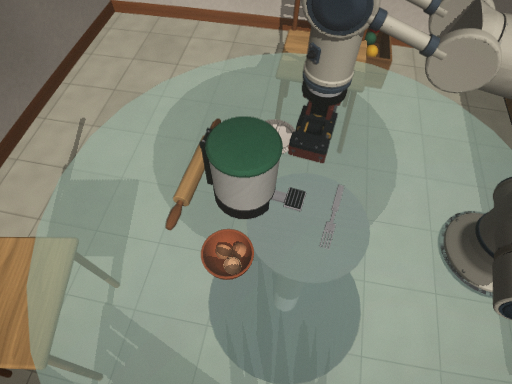

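View pics/wrist1.png

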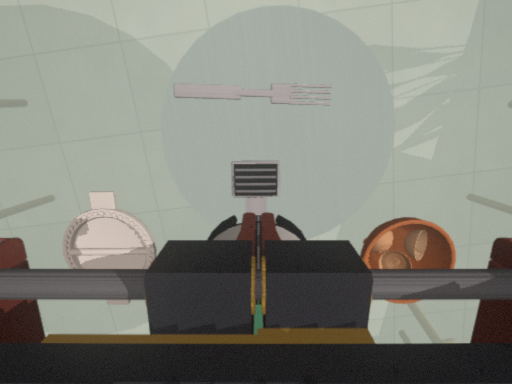

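Both views show the hand over the pedal side with the tool square to the tread. In the wrist view the tread is at about (256,179), and nothing is near the fingers. I'll check the tread position with the wrist view.

```bash
python3 - <<'E'
from h import *
W=dict(np.load("wrist1.npz"));m=cv2.morphologyEx((W["color"].max(2)<75).astype(np.uint8),cv2.MORPH_CLOSE,np.ones((5,5)))
c,s,_=blob(W,m,225,155,290,203);print(c,s,onz(W,c,40),ray(W,c)[0])
for p in((233,162),(278,162),(233,197),(279,197)):print(onz(W,p,40).round())
E
python3 -m pendant '[{"dx":0,"dy":0,"dz":1,"roll":0},{"dx":0,"dy":0,"dz":3,"roll":0},{"dx":0,"dy":0,"dz":5,"roll":0},{"dx":0,"dy":0,"dz":7,"roll":0},{"dx":0,"dy":0,"dz":9,"roll":0},{"dx":0,"dy":0,"dz":11,"roll":0},{"dx":0,"dy":0,"dz":12,"roll":0},{"dx":0,"dy":0,"dz":12,"roll":0},{"dx":0,"dy":0,"dz":12,"roll":0}]'
python3 - <<'E'
from rig import arm
import cv2
for n in ("side","wrist"): cv2.imwrite(f"pics/{n}2.png",arm.get_image(n)["color"][:,:,::-1])
a=cv2.imread("pics/side2.png")[60:260,180:380];b=cv2.imread("pics/wrist2.png")[60:360,80:480]
cv2.imwrite("pics/c2.png",cv2.hconcat([cv2.resize(a,(390,390)),cv2.resize(b,(400,390))]))
E
```

```text
[255.54296875 179.2421875 ] [ 234  164   43   31 1280] [494.94932361 -35.9521358   40.        ] [416.19114507 -22.83791162 384.67533263]
[470. -60.  40.]
[477.  -6.  40.]
[514. -67.  40.]
[521. -10.  40.]
clock: 2.62
tcp_pos: [484.1, -31.7, 102.5]
tcp_rot: [-0.199, -3.135, -0.0]
contact_force: [-0.7, 0.1, 0.5]
finger_gap: 0.4
gripper_force: 0.0
```

View pics/c2.png

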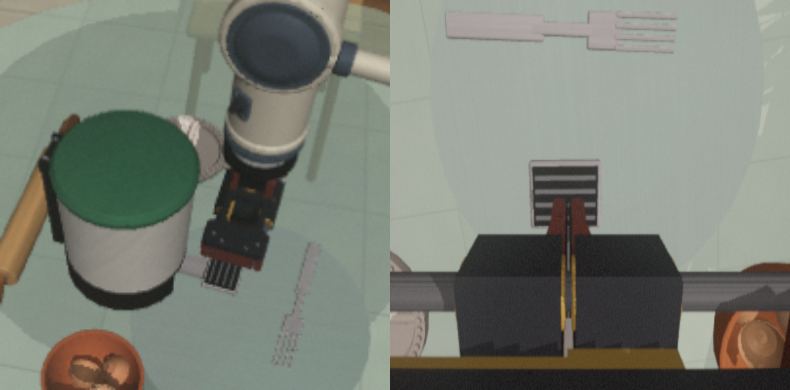

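The crop shows the closed fingers in line with the tread and the gripper body clear of the lid. The wrist measurement of the pad, (495,-36), agrees with the first one.

```bash
python3 -m pendant '[{"dx":0,"dy":-0.3,"dz":1,"roll":0},{"dx":0,"dy":-0.3,"dz":2.5,"roll":0},{"dx":0,"dy":-0.3,"dz":4,"roll":0},{"dx":0,"dy":-0.3,"dz":5,"roll":0},{"dx":0,"dy":-0.3,"dz":5.6,"roll":0},{"dx":0,"dy":-0.3,"dz":6,"roll":0},{"dx":0,"dy":-0.3,"dz":6.25,"roll":0},{"dx":0,"dy":-0.3,"dz":6.5,"roll":0},{"dx":0,"dy":-0.3,"dz":6.75,"roll":0},{"dx":0,"dy":-0.3,"dz":7,"roll":0},{"dx":0,"dy":-0.3,"dz":7.25,"roll":0},{"dx":0,"dy":-0.3,"dz":7.5,"roll":0},{"dx":0,"dy":-0.3,"dz":7.5,"roll":0}]'
python3 - <<'E'
from rig import arm
import cv2
a=arm.get_image("side")["color"][60:260,180:380,::-1];b=arm.get_image("top")["color"][90:290,170:370,::-1]
cv2.imwrite("pics/c3.png",cv2.hconcat([cv2.resize(a,(390,390)),cv2.resize(b,(390,390))]))
E
```

```text
clock: 3.8
tcp_pos: [484.3, -35.2, 28.6]
tcp_rot: [0.2, 3.135, -0.0]
contact_force: [-3.5, -0.7, 4.4]
finger_gap: 0.6
gripper_force: 2.2
```

View pics/c3.png

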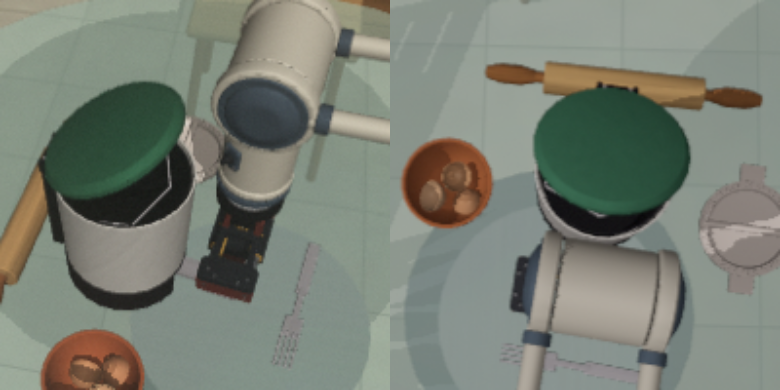

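The lid is partly open and clear of the wrist, and the bin hasn't moved. I'll press on slowly.

```bash
python3 -m pendant '[{"dx":0,"dy":0,"dz":0.2,"roll":0},{"dx":0,"dy":0,"dz":0.4,"roll":0},{"dx":0,"dy":0,"dz":0.6,"roll":0},{"dx":0,"dy":0,"dz":0.8,"roll":0},{"dx":0,"dy":0,"dz":1.0,"roll":0},{"dx":0,"dy":0,"dz":1.2,"roll":0},{"dx":0,"dy":0,"dz":1.4,"roll":0},{"dx":0,"dy":0,"dz":1.5,"roll":0},{"dx":0,"dy":0,"dz":1.5,"roll":0},{"dx":0,"dy":0,"dz":1.5,"roll":0}]'
```

```text
clock: 4.73
tcp_pos: [484.7, -35.2, 13.1]
tcp_rot: [0.2, 3.134, -0.0]
contact_force: [0.9, -0.4, 6.0]
finger_gap: 0.6
gripper_force: 2.3
```

```bash
python3 -m pendant '[{"dx":0,"dy":0,"dz":0.1,"roll":0},{"dx":0,"dy":0,"dz":0.15,"roll":0},{"dx":0,"dy":0,"dz":0.2,"roll":0},{"dx":0,"dy":0,"dz":0.2,"roll":0},{"dx":0,"dy":0,"dz":0.2,"roll":0}]'
python3 - <<'E'
from rig import arm
import cv2
a=arm.get_image("side")["color"][60:260,180:380,::-1];b=arm.get_image("top")["color"][90:290,170:370,::-1]
cv2.imwrite("pics/c4.png",cv2.hconcat([cv2.resize(a,(390,390)),cv2.resize(b,(390,390))]))
E
```

```text
clock: 5.15
tcp_pos: [484.9, -35.3, 12.8]
tcp_rot: [0.2, 3.133, -0.0]
contact_force: [-3.3, 0.5, 13.5]
finger_gap: 0.0
gripper_force: 7.1
```

View pics/c4.png

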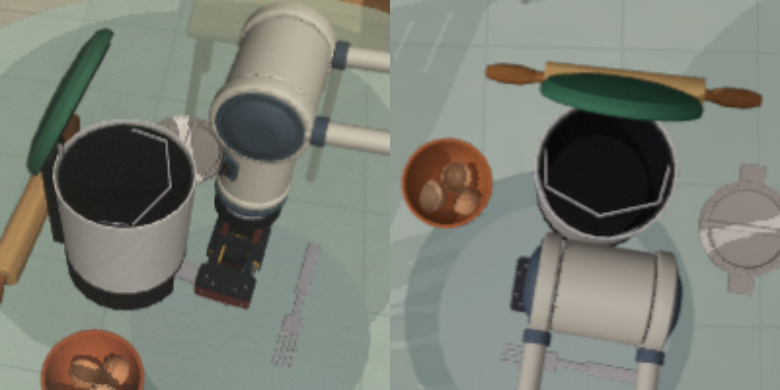

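The pedal is on the table: z stopped at 12.8 mm as the force rose. The lid is fully open and the bin is unmoved, so I'll hold for about 5 s.

```bash
python3 -m pendant '[{"dz":0},{"dz":0},{"dz":0},{"dz":0},{"dz":0},{"dz":0},{"dz":0},{"dz":0},{"dz":0},{"dz":0},{"dz":0},{"dz":0},{"dz":0},{"dz":0},{"dz":0},{"dz":0},{"dz":0},{"dz":0},{"dz":0},{"dz":0}]'
python3 -m pendant '[{"dz":0},{"dz":0},{"dz":0},{"dz":0},{"dz":0},{"dz":0},{"dz":0},{"dz":0},{"dz":0},{"dz":0},{"dz":0},{"dz":0},{"dz":0},{"dz":0},{"dz":0},{"dz":0},{"dz":0},{"dz":0},{"dz":0},{"dz":0}]'
python3 -m pendant '[{"dz":0},{"dz":0},{"dz":0},{"dz":0},{"dz":0},{"dz":0},{"dz":0},{"dz":0},{"dz":0},{"dz":0},{"dz":0},{"dz":0},{"dz":0},{"dz":0},{"dz":0},{"dz":0},{"dz":0},{"dz":0},{"dz":0},{"dz":0}]'
```

```text
$[0]: bad value
$[0]: bad value
$[0]: bad value
```

```bash
python3 -m pendant '[{"dx":0,"dy":0,"dz":0,"roll":0},{"dx":0,"dy":0,"dz":0,"roll":0},{"dx":0,"dy":0,"dz":0,"roll":0},{"dx":0,"dy":0,"dz":0,"roll":0},{"dx":0,"dy":0,"dz":0,"roll":0},{"dx":0,"dy":0,"dz":0,"roll":0},{"dx":0,"dy":0,"dz":0,"roll":0},{"dx":0,"dy":0,"dz":0,"roll":0},{"dx":0,"dy":0,"dz":0,"roll":0},{"dx":0,"dy":0,"dz":0,"roll":0},{"dx":0,"dy":0,"dz":0,"roll":0},{"dx":0,"dy":0,"dz":0,"roll":0},{"dx":0,"dy":0,"dz":0,"roll":0},{"dx":0,"dy":0,"dz":0,"roll":0},{"dx":0,"dy":0,"dz":0,"roll":0},{"dx":0,"dy":0,"dz":0,"roll":0},{"dx":0,"dy":0,"dz":0,"roll":0},{"dx":0,"dy":0,"dz":0,"roll":0},{"dx":0,"dy":0,"dz":0,"roll":0},{"dx":0,"dy":0,"dz":0,"roll":0}]'
python3 -m pendant '[{"dx":0,"dy":0,"dz":0,"roll":0},{"dx":0,"dy":0,"dz":0,"roll":0},{"dx":0,"dy":0,"dz":0,"roll":0},{"dx":0,"dy":0,"dz":0,"roll":0},{"dx":0,"dy":0,"dz":0,"roll":0},{"dx":0,"dy":0,"dz":0,"roll":0},{"dx":0,"dy":0,"dz":0,"roll":0},{"dx":0,"dy":0,"dz":0,"roll":0},{"dx":0,"dy":0,"dz":0,"roll":0},{"dx":0,"dy":0,"dz":0,"roll":0},{"dx":0,"dy":0,"dz":0,"roll":0},{"dx":0,"dy":0,"dz":0,"roll":0},{"dx":0,"dy":0,"dz":0,"roll":0},{"dx":0,"dy":0,"dz":0,"roll":0},{"dx":0,"dy":0,"dz":0,"roll":0},{"dx":0,"dy":0,"dz":0,"roll":0},{"dx":0,"dy":0,"dz":0,"roll":0},{"dx":0,"dy":0,"dz":0,"roll":0},{"dx":0,"dy":0,"dz":0,"roll":0},{"dx":0,"dy":0,"dz":0,"roll":0}]'
python3 -m pendant '[{"dx":0,"dy":0,"dz":0,"roll":0},{"dx":0,"dy":0,"dz":0,"roll":0},{"dx":0,"dy":0,"dz":0,"roll":0},{"dx":0,"dy":0,"dz":0,"roll":0},{"dx":0,"dy":0,"dz":0,"roll":0},{"dx":0,"dy":0,"dz":0,"roll":0},{"dx":0,"dy":0,"dz":0,"roll":0},{"dx":0,"dy":0,"dz":0,"roll":0},{"dx":0,"dy":0,"dz":0,"roll":0},{"dx":0,"dy":0,"dz":0,"roll":0},{"dx":0,"dy":0,"dz":0,"roll":0},{"dx":0,"dy":0,"dz":0,"roll":0},{"dx":0,"dy":0,"dz":0,"roll":0},{"dx":0,"dy":0,"dz":0,"roll":0},{"dx":0,"dy":0,"dz":0,"roll":0},{"dx":0,"dy":0,"dz":0,"roll":0}]'
```

```text
clock: 6.92
tcp_pos: [484.9, -35.2, 12.7]
tcp_rot: [0.2, 3.133, -0.0]
contact_force: [-4.0, 0.6, 13.8]
finger_gap: 0.7
gripper_force: 7.1
clock: 8.58
tcp_pos: [484.9, -35.3, 12.8]
tcp_rot: [0.2, 3.133, -0.0]
contact_force: [-3.8, 0.7, 13.8]
finger_gap: 0.5
gripper_force: 7.1
clock: 9.92
tcp_pos: [484.9, -35.3, 12.7]
tcp_rot: [0.2, 3.133, -0.0]
contact_force: [-3.2, 0.7, 13.9]
finger_gap: 0.4
gripper_force: 7.1
```

Held for over 4.7 s. Now I'll ease it up at 12 mm/s.

```bash
python3 -m pendant '[{"dx":0,"dy":0,"dz":-0.1,"roll":0},{"dx":0,"dy":0,"dz":-0.2,"roll":0},{"dx":0,"dy":0,"dz":-0.3,"roll":0},{"dx":0,"dy":0,"dz":-0.4,"roll":0},{"dx":0,"dy":0,"dz":-0.5,"roll":0},{"dx":0,"dy":0,"dz":-0.6,"roll":0},{"dx":0,"dy":0,"dz":-0.7,"roll":0},{"dx":0,"dy":0,"dz":-0.8,"roll":0},{"dx":0,"dy":0,"dz":-0.9,"roll":0},{"dx":0,"dy":0,"dz":-1.0,"roll":0},{"dx":0,"dy":0,"dz":-1.1,"roll":0},{"dx":0,"dy":0,"dz":-1.2,"roll":0},{"dx":0,"dy":0,"dz":-1.3,"roll":0},{"dx":0,"dy":0,"dz":-1.4,"roll":0},{"dx":0,"dy":0,"dz":-1.5,"roll":0},{"dx":0,"dy":0,"dz":-1.6,"roll":0},{"dx":0,"dy":0,"dz":-1.7,"roll":0},{"dx":0,"dy":0,"dz":-1.8,"roll":0}]'
python3 -m pendant '[{"dx":0,"dy":0,"dz":-0.1,"roll":0},{"dx":0,"dy":0,"dz":-0.2,"roll":0},{"dx":0,"dy":0,"dz":-0.3,"roll":0},{"dx":0,"dy":0,"dz":-0.4,"roll":0},{"dx":0,"dy":0,"dz":-0.5,"roll":0},{"dx":0,"dy":0,"dz":-0.6,"roll":0},{"dx":0,"dy":0,"dz":-0.7,"roll":0},{"dx":0,"dy":0,"dz":-0.8,"roll":0},{"dx":0,"dy":0,"dz":-0.9,"roll":0},{"dx":0,"dy":0,"dz":-1.0,"roll":0},{"dx":0,"dy":0,"dz":-1.1,"roll":0},{"dx":0,"dy":0,"dz":-1.2,"roll":0},{"dx":0,"dy":0,"dz":-1.3,"roll":0},{"dx":0,"dy":0,"dz":-1.4,"roll":0},{"dx":0,"dy":0,"dz":-1.5,"roll":0},{"dx":0,"dy":0,"dz":-1.6,"roll":0},{"dx":0,"dy":0,"dz":-1.7,"roll":0},{"dx":0,"dy":0,"dz":-1.8,"roll":0}]'
```

```text
clock: 11.42
tcp_pos: [484.0, -35.1, 28.8]
tcp_rot: [-0.2, -3.135, 0.0]
contact_force: [-4.5, 0.5, 3.8]
finger_gap: 0.7
gripper_force: 2.3
clock: 12.92
tcp_pos: [484.1, -35.2, 46.6]
tcp_rot: [0.2, 3.135, -0.0]
contact_force: [-0.1, -0.4, -0.6]
finger_gap: 0.3
gripper_force: 0.0
```

The tip is clear of the pedal. Next I'll lift the hand, drawing back towards the base (tool +x), and check.

```bash
python3 -m pendant '[{"dx":0.2,"dy":0,"dz":-0.5,"roll":0},{"dx":0.7,"dy":0,"dz":-2,"roll":0},{"dx":1.5,"dy":0,"dz":-4,"roll":0},{"dx":2.5,"dy":0,"dz":-6,"roll":0},{"dx":3.5,"dy":0,"dz":-8,"roll":0},{"dx":4.5,"dy":0,"dz":-10,"roll":0},{"dx":5.5,"dy":0,"dz":-12,"roll":0},{"dx":6,"dy":0,"dz":-13,"roll":0},{"dx":6,"dy":0,"dz":-13,"roll":0},{"dx":6,"dy":0,"dz":-13,"roll":0},{"dx":6,"dy":0,"dz":-13,"roll":0},{"dx":6,"dy":0,"dz":-13,"roll":0}]'
python3 - <<'E'
from rig import arm
import cv2
i=arm.get_image("side")["color"];j=arm.get_image("top")["color"]
a=i[60:260,180:380,::-1];b=j[90:290,170:370,::-1]
cv2.imwrite("pics/c5.png",cv2.hconcat([cv2.resize(a,(390,390)),cv2.resize(b,(390,390))]))
E
```

```text
clock: 13.92
tcp_pos: [424.2, -27.5, 174.9]
tcp_rot: [-0.2, -3.132, -0.0]
contact_force: [-0.2, -0.4, 0.2]
finger_gap: 0.3
gripper_force: 0.0
```

View pics/c5.png

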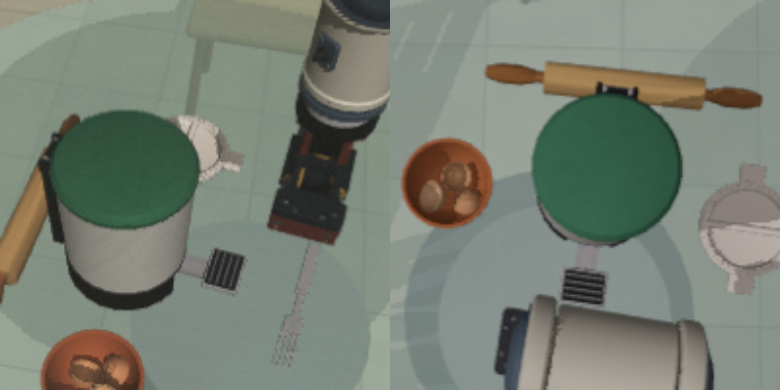

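The lid is shut, the pedal is up, nothing has been displaced, and the hand is clear.

```bash
python3 -c "
from rig import arm
print(arm.finish_job())"
```

```text
the job is handed in; nothing more can be done
None
```

I pressed the pedal fully down, held the lid open for just under 5 s, eased it shut at about 12 mm/s, and took the hand away; in the final pictures the lid is shut, the pedal is up and nothing looks moved. The job is handed in, but no verdict came back.

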